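# Load the studio tape bar

### The job

Reload the tape bar. Take the bar off its forked stand by the wooden handle, thread its shaft through both big tape rolls in their rack (not the small rolls), lift the two off together on the bar and lay the bar back across both forks of the stand, with both rolls hanging between the forks.

Things in the scene. Friction and masses are not known exactly. Their poses are not given: they have to be found in the camera images.
- bar: tape bar lying level on the stand: aluminium shaft 12 mm square, 210 mm long, wooden handle 100 mm long, 24 mm square; 100 g. Origin on its axis where handle meets shaft; y axis to the shaft's tip (y = +210 mm; handle 0 to -100 mm), z up. Grasp the handle's sides from above at y = -55 mm; front-heavy, so grip firmly (60 N or more).
- roll_a: big paper tape roll on edge in the near (-y) slot of a fixed rack: 100 mm outside, open core 76 mm, 25 mm wide, 60 g. Origin at the core's centre, 58 mm up at the start; y axis = core axis, level (x, z turn with the roll). Rack 107 mm wide, 74 mm along the axis, 30 mm high: the bar runs level through both cores from the -y side. On the bar a roll hangs with its centre 32 mm below the bar axis.
- roll_b: big paper tape roll on edge in the far (+y) slot of a fixed rack: 100 mm outside, open core 76 mm, 25 mm wide, 60 g. Origin at the core's centre, 58 mm up at the start; y axis = core axis, level (x, z turn with the roll). Like roll_a, in line with it, 34 mm farther along the common axis.
- stand: fixed wooden stand: board 110 x 200 x 12 mm, two upright forks 10 mm thick at y = -75 and +75 mm. Each has a flat seat 20 mm wide at 105 mm height; its arms spread to 50 mm apart at 133 mm. Origin on the table under the board's middle; y axis from fork to fork, along the bar. Seated, the bar's axis is 111 mm up, its origin 110 mm to -y of the stand's.

How it is judged:
By the outcome, as a careful person would: the job done as asked, in the order asked, and still so for the second after the job is handed in, with the robot touching nothing.
It also fails if it takes over 56 s, if anything falls off the work surface, if the arm or the gripper's body presses on something with over 40 N, if the wrist force passes 120 N, or if a joint passes its speed limit or range.

### The arm

A 7-joint arm with a two-finger parallel gripper is mounted at the origin on the work surface. World frame = base frame: x ahead of the robot, y to its left, z up, the work surface at z = 0. Lengths are in m, angles in rad, forces in N, time in s.
With the tool pointing down it reaches from about 0.425 to 0.925 m from the base axis. Payload 6.8 kg.
Tool frame: the origin (TCP) lies midway between the tips of the shut fingers; the grasp point (between the pads) lies 19 mm behind it; z points along the fingers, y is the line along which they close (so a half turn about z gives the same grasp; the last joint's range is limited). The gripper opens to 85 mm and grips with 20 to 120 N. Pads are 22 mm wide; open, the fingers measure 114 mm over their backs; the gripper's body (76 mm by 85 mm) begins 54 mm behind the grasp point. The pads swing forward as they close: fully open they stand 13 mm farther back than shut.
Start: joints at [-1.454, 0.477, 0.022, 1.555, -0.011, 1.109, -0.083], TCP at [0.15, 0.658, 0.231] pointing down, gripper open.
Joint ranges: [-2.96, 2.96], [-0.34, 2.1], [-1.41, 1.46], [0.24, 2.44], [-1.37, 4.51], [0.17, 1.92], [-2.96, 2.96]. Speed limits (rad/s): [2.39, 2.39, 3.14, 3.14, 3.14, 3.14, 3.14].

### API

Orientations are given as a unit quaternion [w, x, y, z].
In Python, from station import * gives the robot as it stands.
- The arm moves only by the shell command python3 -m creep 'ROWS' [FORCE]. ROWS is JSON, a list of rows, each a list of 7 numbers: the gripper command: -1 is shut, 1 is fully open, values between are in proportion, then the shift along the world's x, y, z in mm, then the turn, a rotation vector about the world's x, y, z in rad. A call has 1 to 5 rows; each row shifts and turns the commanded pose from where the row before left it; what a row does not reach is not made up. A row lasts 1/8 s, in which the tool goes at most 62.5 mm and 10.7 degrees, less where a joint would pass 70% of its speed; a pose out of reach is approached as far as the arm can. A call is refused whole if a number of a shift passes 62.5 or a number of a turn 0.188, either way. A call with a gripper value outside its range is refused whole. The fingers move at their own pace and stop on an object; FORCE is the grip in N (left out, the last holds). Time passes only in rows, so rows that do not move let the fingers close. It gives the time, the measured TCP pose, the force, the opening and the grip force at its end, in the units of the state.
- get_obs(): the state, without advancing time (a new reading comes with each control period).
- read_camera(name): name is "scene" or "top"; returns (picture, depth): 480x640x3 uint8, red, green, blue; 480x640 float32, m along the optical axis (not along the pixel's ray), 0 where there is no reading.
- camera_params(name): a dict with "intrinsics" (3x3 intrinsics, pixels), "cam_to_world" (4x4, takes a point from camera to world coordinates). Camera axes: x right, y up, looking along -z (the intrinsics and any distortion apply to the point x, -y, -z); pixel columns grow to the right and rows downward; lengths in m; the calibration is good to about 2 mm. A picture is of the moment at which its call begins. camera_params takes no time and is no camera call.
- hand_in(): hands the job in; it is judged then, once.
The state is a dict: "t": time; "q": joint angles; "joint_vel": joint speeds; "joint_torque": joint torques, N m; "eef_pos": TCP position; "tool_rot": TCP orientation; "contact_force": force on the tool from outside, world axes, zero at the start; "torque": the same for the moment, N m; "gripper_width": opening from 0.0 (shut) to 1.0 (fully open); "grasp_force": force on a finger pad.
Only numpy, scipy, OpenCV 4.12 (cv2) and the standard library are available. Lean on these libraries where they do the work, as an engineer would, in place of code of your own. Each camera call takes 0.05 s, during which the arm holds its last target. There are 200 camera calls.

## Working session

There is one attempt and no reset: what is moved stays moved. The work goes in short steps, Python scripts to look and compute and a shell command to move; the robot and the scene stay as the last step left them, time stands still between calls to the robot, and variables do not carry over. Pictures are saved under pics/ and viewed, at most 10 in all, crops included, and the job is handed in when it is done.

```bash
mkdir -p pics
cat > h.py <<'E'
from station import *
import numpy as np, cv2
def cloud(name):
    im,d=read_camera(name); p=camera_params(name); K=np.array(p["intrinsics"]);T=np.array(p["cam_to_world"])
    v,u=np.mgrid[0:480,0:640]
    P=np.stack([(u-K[0,2])/K[0,0]*d,-(v-K[1,2])/K[1,1]*d,-d],-1)@T[:3,:3].T+T[:3,3]
    P[d==0]=np.nan
    return im,P
E
python3 - <<'E'
from h import *
for n in ("scene","top"):
    im,P=cloud(n); cv2.imwrite(f"pics/{n}0.png",im[...,::-1]); np.savez(f"{n}0.npz",im=im,P=P)
    p=camera_params(n); print(n,p["intrinsics"],np.round(p["cam_to_world"],3), p.keys())
o=get_obs(); print(o)
E
```

```text
scene [[443.36262106   0.         318.48468256]
 [  0.         443.36262106 238.35031093]
 [  0.           0.           1.        ]] [[-0.881 -0.297  0.368  0.794]
 [ 0.473 -0.568  0.674  0.494]
 [ 0.009  0.768  0.64   0.493]
 [ 0.     0.     0.     1.   ]] dict_keys(['intrinsics', 'cam_to_world'])
top [[589.21616461   0.         309.51115808]
 [  0.         589.21616461 239.72570017]
 [  0.           0.           1.        ]] [[-0.002  0.998 -0.068  0.491]
 [-1.    -0.003 -0.011  0.043]
 [-0.011  0.068  0.998  0.875]
 [ 0.     0.     0.     1.   ]] dict_keys(['intrinsics', 'cam_to_world'])
{'t': 0.1, 'q': array([-1.45410948,  0.47771936,  0.02232259,  1.5563429 , -0.01148245,
        1.10929869, -0.08306388]), 'joint_vel': array([-0.00049568, -0.000735  , -0.00048452, -0.00268213,  0.0010472 ,
       -0.0023505 ,  0.00029017]), 'joint_torque': array([ 4.26629529e-03, -5.97756207e+01,  1.61343098e+00, -2.81955010e+01,
        1.28562862e-02,  4.96144450e-03,  2.74892983e-05]), 'eef_pos': array([0.15034167, 0.6575008 , 0.23042535]), 'tool_rot': array([-2.92826354e-05,  1.12116209e-01,  9.93694763e-01, -8.19633716e-04]), 'contact_force': array([-0.50358059, -0.16287419,  0.28039935]), 'torque': array([0.01456525, 0.02320147, 0.00718199]), 'grasp_force': 0.0, 'gripper_width': 0.9970512377238551}
```

View pics/scene0.png

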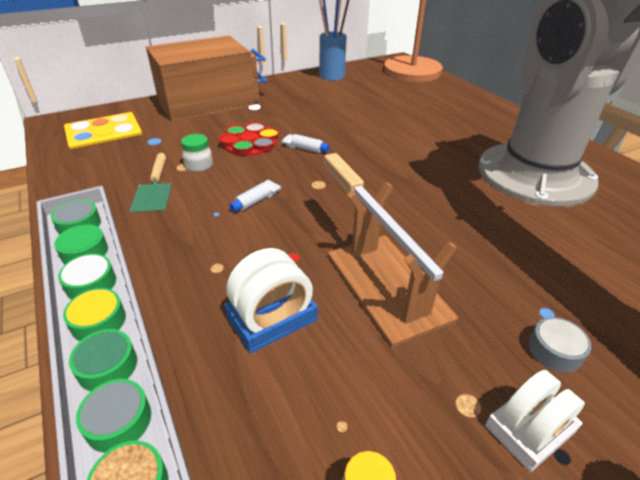

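View pics/top0.png

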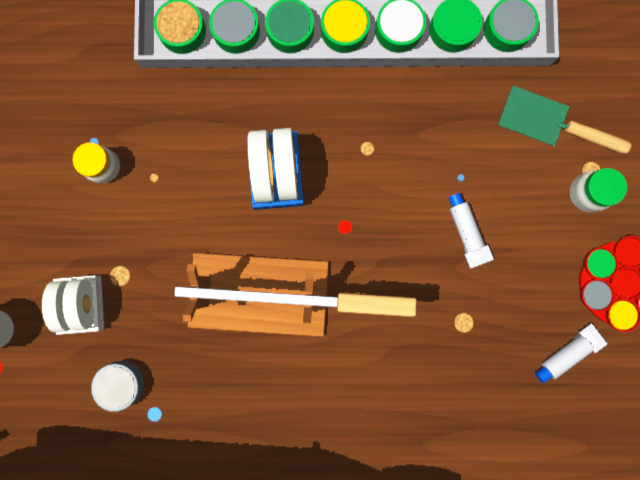

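The scene view shows the bar on the wooden stand, with its handle at (343,173) and its tip at (437,270). The big rolls are in the blue rack at (270,295) and the small rolls in a white rack at (535,420). In the top view the bar runs from its tip (176,292) to its handle end (415,308), and the blue rack with its rolls is around (275,167). Next I measure the bar and the rolls.

```bash
cat > m.py <<'E'
from h import *
def line(P):
    c=np.median(P,0); d=P-c; w=np.linalg.svd(d,full_matrices=False)[2][0]; w*=np.sign(w[1]); s=d@w
    return c,w,s
for n in ("top","scene"):
    f=np.load(n+"0.npz"); im,P=f["im"],f["P"]; hsv=cv2.cvtColor(im,cv2.COLOR_RGB2HSV); H,S,V=[hsv[...,i].astype(int) for i in range(3)]
    X,Y,Z=P[...,0],P[...,1],P[...,2]
    bar=(Z>.1)&(Z<.135)&(X>.3)&(X<.5)&(Y>-.2)&(Y<.3)
    sh=bar&(S<50)&(Z>.112); ha=bar&(S>60)&(V>170)&(H>12)&(H<25)
    for k,m in (("shaft",sh),("handle",ha)):
        q=P[m]; 
        if len(q)<20: print(n,k,len(q)); continue
        zt=np.median(q[:,2]); 
        top=q[q[:,2]>np.percentile(q[:,2],90)-.005]
        c,w,s=line(top); lo,hi=np.percentile(s,[.5,99.5])
        print(n,k,len(top),"c",c.round(4),"dir",w.round(4),"ends",(c+lo*w).round(4),(c+hi*w).round(4),"yaw",np.degrees(np.arctan2(-w[0],w[1])).round(2))
    ro=(Z>.035)&(Z<.13)&(S<60)&(V>120)&(X>.5)&(X<.72)&(Y>0)&(Y<.2)
    q=P[ro]; print(n,"rolls",len(q),np.percentile(q,[.5,50,99.5],0).round(4))
    bl=(H>100)&(H<125)&(S>150)&(X>.5)&(X<.72)&(Y>0)&(Y<.2)
    q=P[bl]; print(n,"rack",len(q),np.percentile(q,[.5,50,99.5],0).round(4))
    # rolls: top view tops
    top=ro&(Z>.095)
    nl,lab,st,ce=cv2.connectedComponentsWithStats(top.astype(np.uint8))
    for i in range(1,nl):
        if st[i,4]>60:
            q=P[lab==i]; box=cv2.minAreaRect((q[:,:2]*1000).astype(np.float32)); print(n,"roll",st[i],q.mean(0).round(4),q.max(0).round(4),box)
    ar=(Z>.118)&(X>.3)&(X<.5)&(Y>-.1)&(Y<.25)&~((S<50))&(H<12)&(S>100)
    nl,lab,st,ce=cv2.connectedComponentsWithStats(ar.astype(np.uint8))
    for i in range(1,nl):
        if st[i,4]>8: q=P[lab==i]; print(n,"arm",st[i,4],q.mean(0).round(4),q.min(0).round(4),q.max(0).round(4))
E
python3 m.py
```

```text
top shaft 1507 c [0.4707 0.1199 0.1173] dir [ 6.750e-02  9.977e-01 -3.000e-04] ends [0.4637 0.0166 0.1173] [0.4777 0.2236 0.1172] yaw -3.87
top handle 1551 c [ 0.4605 -0.028   0.1234] dir [0.0531 0.9981 0.032 ] ends [ 0.4576 -0.0826  0.1216] [0.473  0.2068 0.1309] yaw -3.04
top rolls 2688 [[0.6018 0.0708 0.0592]
 [0.6436 0.1034 0.1006]
 [0.6978 0.133  0.109 ]]
top rack 732 [[0.5966 0.0628 0.0062]
 [0.6155 0.0817 0.0297]
 [0.7054 0.1352 0.0338]]
top roll [273 134  22  51 902] [0.6523 0.0855 0.1031] [0.687  0.1    0.1102] ((653.1392822265625, 85.68574523925781), (68.8848648071289, 25.15129280090332), 4.376715183258057)
top roll [248 136  22  52 912] [0.6492 0.1193 0.1032] [0.6845 0.1336 0.1096] ((650.4122924804688, 119.6252670288086), (69.15618133544922, 25.30957794189453), 4.580870151519775)
scene shaft 1028 c [0.4739 0.1407 0.1165] dir [ 6.490e-02  9.979e-01 -6.000e-04] ends [0.4658 0.016  0.1166] [0.4793 0.2241 0.1165] yaw -3.72
scene handle 507 c [ 0.4633 -0.0253  0.1227] dir [0.0352 0.999  0.0271] ends [ 0.4613 -0.0827  0.1211] [0.4714 0.2049 0.1289] yaw -2.02
scene rolls 3245 [[0.6048 0.0735 0.0367]
 [0.6697 0.1137 0.0959]
 [0.7043 0.1358 0.1077]]
scene rack 1541 [[0.6001 0.0741 0.004 ]
 [0.6679 0.1368 0.023 ]
 [0.7088 0.1437 0.0315]]
scene roll [ 236  249   65   46 1683] [0.6564 0.1066 0.1023] [0.6871 0.1344 0.1089] ((653.9328002929688, 102.92961120605469), (66.05293273925781, 60.527992248535156), 5.2983574867248535)
```

```bash
python3 -m creep '[[1,45,-43,0,0,0,-0.109],[1,45,-43,0,0,0,-0.109],[1,45,-43,0,0,0,-0.109],[1,45,-43,0,0,0,-0.109],[1,45,-43,0,0,0,-0.109]]' 80; python3 -m creep '[[1,17,-58,0,0,0,-0.109],[1,17,-58,0,0,0,-0.109],[1,17,-58,0,0,0,-0.109],[1,17,-58,0,0,0,-0.109],[1,17,-58,0,0,0,-0.109]]'; python3 -m creep '[[1,0,-60,0,0,0,-0.109],[1,0,-60,0,0,0,-0.109],[1,0,-60,0,0,0,-0.109],[1,0,0,0,0,0,0],[1,0,0,0,0,0,0]]'
cat >> h.py <<'E'
from scipy.spatial.transform import Rotation as R
def st():
    o=get_obs(); r=R.from_quat(np.roll(o["tool_rot"],-1)); y=r.apply([0,1,0]); z=r.apply([0,0,1])
    print("t",round(o["t"],2),"tcp",(o["eef_pos"]*1000).round(1),"closing deg",np.degrees(np.arctan2(y[1],y[0])).round(2),"z",z.round(4),"F",o["contact_force"].round(1),"M",o["torque"].round(2),"w",round(o["gripper_width"],3),"g",round(o["grasp_force"],1),"q",o["q"].round(2))
E
python3 -c "from h import *;st()"
```

```text
t: 0.72
eef_pos: [0.3766, 0.4413, 0.2311]
tool_rot: [-0.0, 0.377, 0.926, -0.0]
contact_force: [0.1, 0.5, -0.5]
gripper_width: 1.003
grasp_force: 0.0
t: 1.35
eef_pos: [0.4606, 0.1511, 0.2313]
tool_rot: [-0.0, 0.612, 0.791, 0.0]
contact_force: [1.0, 0.4, -0.5]
gripper_width: 1.002
grasp_force: 0.0
t: 1.98
eef_pos: [0.4603, -0.0265, 0.2312]
tool_rot: [-0.0, 0.732, 0.682, 0.0]
contact_force: [0.3, -0.1, 0.3]
gripper_width: 0.999
grasp_force: 0.0
t 1.98 tcp [460.3 -26.5 231.2] closing deg -4.05 z [-3.e-04  3.e-04 -1.e+00] F [ 0.3 -0.1  0.3] M [ 0.05 -0.   -0.01] w 0.999 g 0.0 q [-0.65  0.12  0.63  2.08 -0.09  0.97 -0.04]
```

```bash
python3 -m creep '[[1,0,-13,-40,0,0,0.003],[1,0,0,-40,0,0,0],[1,0,0,-30,0,0,0],[1,0,0,-20,0,0,0],[1,0,0,-10,0,0,0]]' 80; python3 -m creep '[[-1,0,0,0,0,0,0],[-1,0,0,0,0,0,0],[-1,0,0,0,0,0,0],[-1,0,0,0,0,0,0],[-1,0,0,0,0,0,0]]' 80;python3 -m creep '[[-1,0,0,0,0,0,0],[-1,0,0,0,0,0,0],[-1,0,0,0,0,0,0]]' 80; python3 -c "from h import *;st()"
```

```text
t: 2.6
eef_pos: [0.46, -0.0384, 0.09]
tool_rot: [-0.001, 0.73, 0.684, -0.001]
contact_force: [0.6, 0.7, -0.3]
gripper_width: 1.001
grasp_force: 0.0
t: 3.22
eef_pos: [0.4609, -0.0398, 0.0917]
tool_rot: [0.0, 0.731, 0.683, 0.001]
contact_force: [-0.0, 1.1, 2.8]
gripper_width: 0.267
grasp_force: 80.4
t: 3.6
eef_pos: [0.4609, -0.0399, 0.0915]
tool_rot: [0.0, 0.731, 0.683, 0.0]
contact_force: [0.9, -0.1, 5.5]
gripper_width: 0.265
grasp_force: 80.7
t 3.6 tcp [460.9 -39.9  91.5] closing deg -3.9 z [ 7.e-04  2.e-04 -1.e+00] F [ 0.9 -0.1  5.5] M [ 0.65 -0.14  0.04] w 0.265 g 80.7 q [-0.5   0.38  0.55  2.2  -0.33  0.64  0.21]
```

```bash
python3 -m creep '[[-1,0,0,8,0,0,0],[-1,0,0,12,0,0,0],[-1,0,0,20,0,0,0],[-1,0,0,20,0,0,0],[-1,0,0,0,0,0,0]]' 100
cat > bar.py <<'E'
from h import *
st()
import sys
o=get_obs(); t=o["eef_pos"]
for n in ("top","scene"):
    im,P=cloud(n); cv2.imwrite(f"pics/{n}_{sys.argv[1]}.png",im[...,::-1])
    hsv=cv2.cvtColor(im,cv2.COLOR_RGB2HSV); S=hsv[...,1].astype(int)
    r=R.from_quat(np.roll(o["tool_rot"],-1)); b=-r.apply([1,0,0]); b*=np.sign(b[1]); c=r.apply([0,1,0])
    d=P-t; s=d@b; l=d@c
    m=(abs(l)<.015)&(s>.03)&(s<.29)&(abs(d[...,2]-.019)<.04)&(S<50)
    q=P[m]; ss=s[m]; A=np.c_[np.ones(len(q)),ss]
    top=np.ones(len(q),bool)
    for k in range(4):
        cz=np.linalg.lstsq(A[top],q[top,2],rcond=None)[0]; res=q[:,2]-A@cz; top=(res>-.003)&(res<.006)
    cl=np.linalg.lstsq(A[top],l[m][top],rcond=None)[0]
    print(n,len(q),top.sum(),"s range",np.percentile(ss,[.5,99.5]).round(4),"axis z at s=.055,.265",(cz[0]+cz[1]*np.array([.055,.265])-.006).round(4),"pitch deg",np.degrees(np.arctan(cz[1])).round(2),"lateral at same",(cl[0]+cl[1]*np.array([.055,.265])).round(4))
E
python3 bar.py 1
```

```text
t: 4.22
eef_pos: [0.4613, -0.04, 0.1527]
tool_rot: [0.001, 0.731, 0.683, 0.001]
contact_force: [0.4, -0.0, -1.1]
gripper_width: 0.27
grasp_force: 99.2
t 4.22 tcp [461.3 -40.  152.7] closing deg -3.89 z [ 2.9e-03  7.0e-04 -1.0e+00] F [ 0.4 -0.  -1.1] M [-0.04  0.02  0.02] w 0.27 g 99.2 q [-0.58  0.26  0.62  2.16 -0.22  0.78  0.11]
top 1804 1772 s range [0.0566 0.2638] axis z at s=.055,.265 [0.1715 0.1714] pitch deg -0.03 lateral at same [-0.0006 -0.0011]
scene 1532 1044 s range [0.0567 0.265 ] axis z at s=.055,.265 [0.1698 0.1695] pitch deg -0.08 lateral at same [0.0011 0.0003]
```

```bash
python3 -m creep '[[-1,13,-12,0,0,0,0.018],[-1,27,-24,0,0,0,0.018],[-1,27,-24,0,0,0,0.018],[-1,27,-24,0,0,0,0.018],[-1,27,-24,0,0,0,0.018]]' 100;python3 -m creep '[[-1,27,-24,0,0,0,0.018],[-1,27,-24,0,0,0,0.018],[-1,27,-24,0,0,0,0.018],[-1,15,-12,-10,0,0,0.003],[-1,0,0,-20,0,0,0]]';python3 -m creep '[[-1,0,0,-25,0,0,0],[-1,0,0,-25,0,0,0],[-1,0,0,-15,0,0,0],[-1,0,0,-4,0,0,0],[-1,0,0,0,0,0,0]]'; python3 bar.py 2
```

```text
t: 4.95
eef_pos: [0.5815, -0.1485, 0.1498]
tool_rot: [-0.001, 0.699, 0.715, -0.001]
contact_force: [1.6, 1.3, -0.1]
gripper_width: 0.268
grasp_force: 99.1
t: 5.58
eef_pos: [0.6777, -0.2333, 0.1197]
tool_rot: [0.0, 0.679, 0.734, -0.0]
contact_force: [-0.1, -0.6, -2.0]
gripper_width: 0.261
grasp_force: 99.2
t: 6.2
eef_pos: [0.6775, -0.2319, 0.0525]
tool_rot: [0.0, 0.679, 0.734, 0.0]
contact_force: [1.1, 0.9, -1.2]
gripper_width: 0.266
grasp_force: 99.2
t 6.2 tcp [ 677.5 -231.9   52.5] closing deg 4.53 z [ 1.e-04 -1.e-04 -1.e+00] F [ 1.1  0.9 -1.2] M [-0.13 -0.02  0.01] w 0.266 g 99.2 q [-0.06  0.78  0.48  1.59 -0.43  0.87  0.65]
top 1486 1306 s range [0.0567 0.2643] axis z at s=.055,.265 [0.071  0.0708] pitch deg -0.05 lateral at same [-0.0014 -0.0021]
scene 835 679 s range [0.0545 0.2653] axis z at s=.055,.265 [0.0712 0.0706] pitch deg -0.15 lateral at same [0.0015 0.0004]
```

View pics/top_2.png

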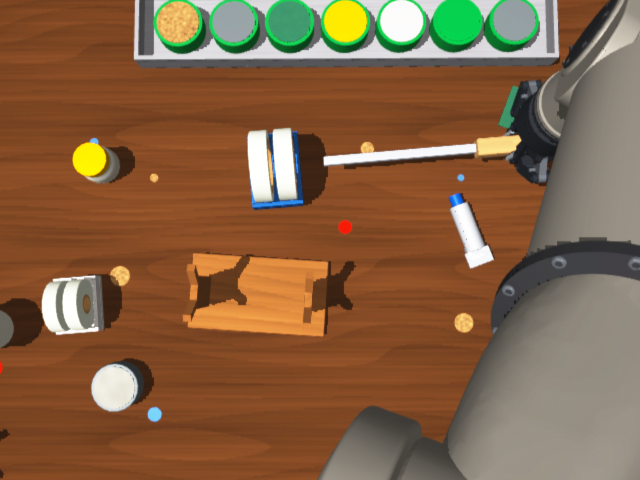

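The bar is off the stand, in line with the big rolls: its tip is at (325,161), level, just short of the -y face of roll_a at (298,165). I thread it next.

```bash
python3 -m creep '[[-1,-1,15,0,0,0,0],[-1,-1.5,22,0,0,0,0],[-1,-1.5,22,0,0,0,0],[-1,-1.5,22,0,0,0,0],[-1,0,0,0,0,0,0]]' 100;python3 -m creep '[[-1,-1.5,22,0,0,0,0],[-1,-1.5,22,0,0,0,0],[-1,-1.5,22,0,0,0,0],[-1,-1.6,23,0,0,0,0],[-1,0,0,0,0,0,0]]'; python3 bar.py 3
```

```text
t: 6.92
eef_pos: [0.6723, -0.1468, 0.052]
tool_rot: [-0.001, 0.677, 0.736, 0.001]
contact_force: [0.6, -0.9, -1.5]
gripper_width: 0.263
grasp_force: 99.2
t: 7.55
eef_pos: [0.6659, -0.058, 0.052]
tool_rot: [-0.001, 0.677, 0.736, 0.001]
contact_force: [0.1, 0.6, -0.6]
gripper_width: 0.262
grasp_force: 99.2
t 7.55 tcp [665.9 -58.   52. ] closing deg 4.78 z [-4.0e-04  1.8e-03 -1.0e+00] F [ 0.1  0.6 -0.6] M [-0.09  0.    0.  ] w 0.262 g 99.2 q [-0.34  0.72  0.48  1.72 -0.44  0.81  0.43]
top 1944 84 s range [0.0592 0.2637] axis z at s=.055,.265 [0.0865 0.0968] pitch deg 2.81 lateral at same [-0.0014 -0.0038]
scene 1788 653 s range [0.0542 0.2624] axis z at s=.055,.265 [0.0981 0.0914] pitch deg -1.83 lateral at same [0.0009 0.0003]
```

View pics/scene_3.png

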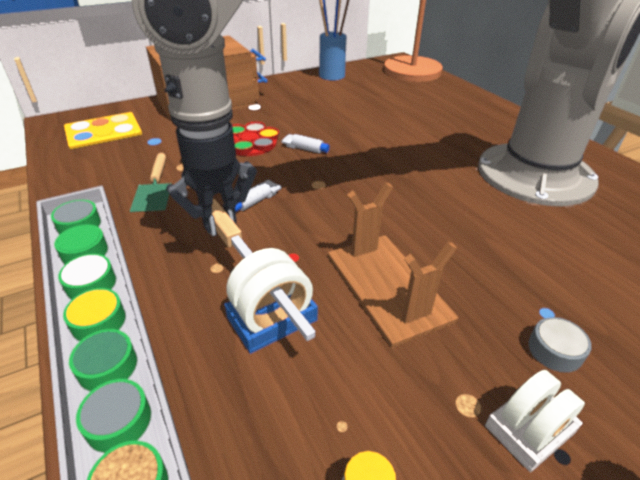

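The scene view shows the shaft through both big rolls, with the tip sticking out at (308,332) and both rolls still seated in the rack. I lift gently.

```bash
python3 -m creep '[[-1,0,-3,6,0,0,-0.003],[-1,0,0,6,0,0,0],[-1,0,0,4,0,0,0],[-1,0,0,4,0,0,0],[-1,0,0,4,0,0,0]]' 120;python3 -m creep '[[-1,0,0,6,0,0,0],[-1,0,0,8,0,0,0],[-1,0,0,12,0,0,0],[-1,0,0,14,0,0,0],[-1,0,0,18,0,0,0]]';python3 -m creep '[[-1,0,0,18,0,0,0],[-1,0,0,18,0,0,0],[-1,0,0,18,0,0,0],[-1,0,0,14,0,0,0],[-1,0,0,8,0,0,0]]';python3 -m creep '[[-1,0,0,4,0,0,0],[-1,0,0,2,0,0,0],[-1,0,0,0,0,0,0],[-1,0,0,0,0,0,0],[-1,0,0,0,0,0,0]]'; python3 bar.py 4
```

```text
t: 8.28
eef_pos: [0.6656, -0.065, 0.0763]
tool_rot: [-0.0, 0.68, 0.734, -0.0]
contact_force: [0.4, -0.7, -2.5]
gripper_width: 0.263
grasp_force: 119.2
t: 8.9
eef_pos: [0.6658, -0.065, 0.1355]
tool_rot: [-0.0, 0.68, 0.733, -0.0]
contact_force: [-0.2, -0.4, -2.4]
gripper_width: 0.259
grasp_force: 119.2
t: 9.52
eef_pos: [0.6661, -0.065, 0.2114]
tool_rot: [0.0, 0.68, 0.733, 0.0]
contact_force: [-0.8, 1.0, -3.0]
gripper_width: 0.261
grasp_force: 119.2
t: 10.15
eef_pos: [0.6657, -0.0649, 0.216]
tool_rot: [-0.0, 0.68, 0.733, -0.0]
contact_force: [0.0, 0.4, -2.8]
gripper_width: 0.264
grasp_force: 119.2
t 10.15 tcp [665.7 -64.9 216. ] closing deg 4.35 z [-5.e-04 -0.e+00 -1.e+00] F [ 0.   0.4 -2.8] M [-0.33 -0.02 -0.  ] w 0.264 g 119.2 q [-0.4   0.54  0.59  1.62 -0.32  1.09  0.35]
top 3043 1551 s range [0.057  0.2631] axis z at s=.055,.265 [0.233  0.2542] pitch deg 5.78 lateral at same [-0.0012 -0.0002]
scene 2251 1238 s range [0.0554 0.265 ] axis z at s=.055,.265 [0.2583 0.2312] pitch deg -7.35 lateral at same [0.0016 0.0005]
```

View pics/scene_4.png

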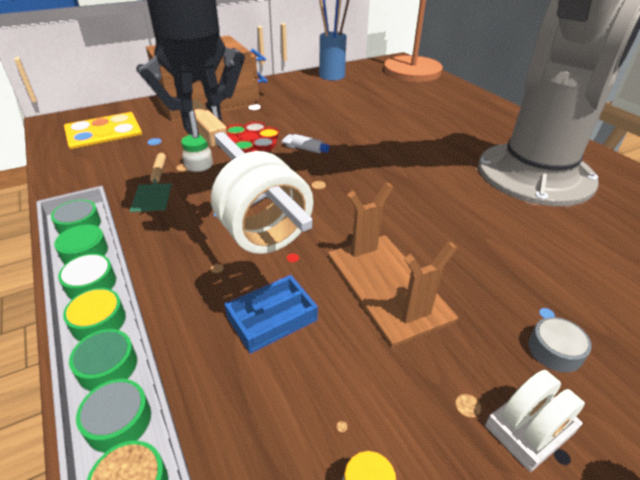

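Both rolls hang on the shaft, with the blue rack at (270,312) empty. I check the bar's pitch and where the rolls sit along it.

```bash
cat > chk.py <<'E'
from h import *
import sys
st(); o=get_obs(); t=o["eef_pos"]; r=R.from_quat(np.roll(o["tool_rot"],-1)); b=r.apply([1,0,0]); b*=np.sign(b[1]); c=np.array([b[1],-b[0],0])
for n in ("top","scene"):
    im,P=cloud(n); cv2.imwrite(f"pics/{n}_{sys.argv[1]}.png",im[...,::-1])
    S=cv2.cvtColor(im,cv2.COLOR_RGB2HSV)[...,1].astype(int); d=P-t; s=d@b; l=d@c; z=d[...,2]
    for lo,hi in ((.065,.12),(.21,.262)):
        m=(abs(l)<.012)&(s>lo)&(s<hi)&(abs(z-.02)<.03)&(S<60); zz=P[m][:,2]; k=zz>np.percentile(zz,70)-.003
        print(n,lo,k.sum(),"axis z",(np.median(zz[k])-.006).round(4),"lat",l[m][k].mean().round(4))
    m=(abs(l)<.06)&(s>.06)&(s<.28)&(z<.05)&(z>-.07)&(S<60)&((z>.029)|(abs(l)>.012))
    h,e=np.histogram(s[m],np.arange(.06,.285,.005)); print(n,"roll s",[(round(a,3),int(x)) for a,x in zip(e,h) if x>15])
E
python3 chk.py 5
```

```text
t 10.25 tcp [665.8 -65.  216.2] closing deg 4.35 z [-2.e-04 -0.e+00 -1.e+00] F [ 0.4  1.  -2.6] M [-0.27 -0.01  0.06] w 0.259 g 119.2 q [-0.4   0.54  0.59  1.62 -0.32  1.09  0.35]
top 0.065 547 axis z 0.2342 lat -0.0012
top 0.21 511 axis z 0.2336 lat -0.0017
top roll s [(np.float64(0.135), 99), (np.float64(0.14), 397), (np.float64(0.145), 392), (np.float64(0.15), 400), (np.float64(0.155), 389), (np.float64(0.16), 315), (np.float64(0.17), 249), (np.float64(0.175), 391), (np.float64(0.18), 401), (np.float64(0.185), 397), (np.float64(0.19), 394), (np.float64(0.195), 224)]
scene 0.065 252 axis z 0.2339 lat 0.0012
scene 0.21 423 axis z 0.2333 lat 0.0006
scene roll s [(np.float64(0.135), 17), (np.float64(0.14), 203), (np.float64(0.145), 235), (np.float64(0.15), 233), (np.float64(0.155), 242), (np.float64(0.16), 755), (np.float64(0.17), 67), (np.float64(0.175), 256), (np.float64(0.18), 275), (np.float64(0.185), 265), (np.float64(0.19), 284), (np.float64(0.195), 1615)]
```

```bash
python3 -m creep '[[-1,-6,1,0,0,0,-0.005],[-1,-12,1,0,0,0,-0.008],[-1,-16,2,0,0,0,-0.011],[-1,-18,2,0,0,0,-0.013],[-1,-18,2,0,0,0,-0.013]]' 120;python3 -m creep '[[-1,-18,2,0,0,0,-0.013],[-1,-18,2,0,0,0,-0.013],[-1,-18,2,0,0,0,-0.013],[-1,-18,2,0,0,0,-0.013],[-1,-18,2,0,0,0,-0.013]]';python3 -m creep '[[-1,-16,2,0,0,0,-0.011],[-1,-12,2,0,0,0,-0.008],[-1,-9,2,0,0,0,-0.006],[-1,-5,1,0,0,0,-0.003],[-1,-3,0,0,0,0,0]]';python3 -m creep '[[-1,0,0,0,0,0,0],[-1,0,0,0,0,0,0],[-1,0,0,0,0,0,0],[-1,0,0,0,0,0,0],[-1,0,0,0,0,0,0]]'; python3 chk.py 6
```

```text
t: 10.98
eef_pos: [0.5944, -0.0569, 0.2163]
tool_rot: [-0.0, 0.698, 0.716, 0.0]
contact_force: [-0.2, 0.1, -1.8]
gripper_width: 0.26
grasp_force: 119.2
t: 11.6
eef_pos: [0.5043, -0.0469, 0.2163]
tool_rot: [-0.0, 0.721, 0.693, 0.0]
contact_force: [0.4, -0.7, -1.8]
gripper_width: 0.265
grasp_force: 119.2
t: 12.22
eef_pos: [0.4609, -0.0398, 0.2164]
tool_rot: [0.0, 0.73, 0.683, 0.0]
contact_force: [0.4, -0.3, -1.6]
gripper_width: 0.264
grasp_force: 119.2
t: 12.85
eef_pos: [0.4609, -0.04, 0.2163]
tool_rot: [0.0, 0.73, 0.683, -0.0]
contact_force: [-0.3, -0.2, -1.8]
gripper_width: 0.26
grasp_force: 119.2
t 12.85 tcp [460.9 -40.  216.3] closing deg -3.84 z [-1.e-04 -1.e-04 -1.e+00] F [-0.3 -0.2 -1.8] M [-0.35 -0.01 -0.03] w 0.26 g 119.2 q [-0.66  0.15  0.68  2.1  -0.12  0.93  0.03]
top 0.065 565 axis z 0.2347 lat -0.0006
top 0.21 526 axis z 0.2339 lat -0.001
top roll s [(np.float64(0.135), 140), (np.float64(0.14), 413), (np.float64(0.145), 412), (np.float64(0.15), 407), (np.float64(0.155), 399), (np.float64(0.16), 339), (np.float64(0.17), 314), (np.float64(0.175), 415), (np.float64(0.18), 407), (np.float64(0.185), 402), (np.float64(0.19), 404), (np.float64(0.195), 241)]
scene 0.065 204 axis z 0.2341 lat 0.002
scene 0.21 352 axis z 0.2334 lat 0.0013
scene roll s [(np.float64(0.135), 21), (np.float64(0.14), 193), (np.float64(0.145), 205), (np.float64(0.15), 226), (np.float64(0.155), 221), (np.float64(0.16), 728), (np.float64(0.17), 56), (np.float64(0.175), 247), (np.float64(0.18), 245), (np.float64(0.185), 269), (np.float64(0.19), 262), (np.float64(0.195), 1220)]
```

View pics/top_6.png

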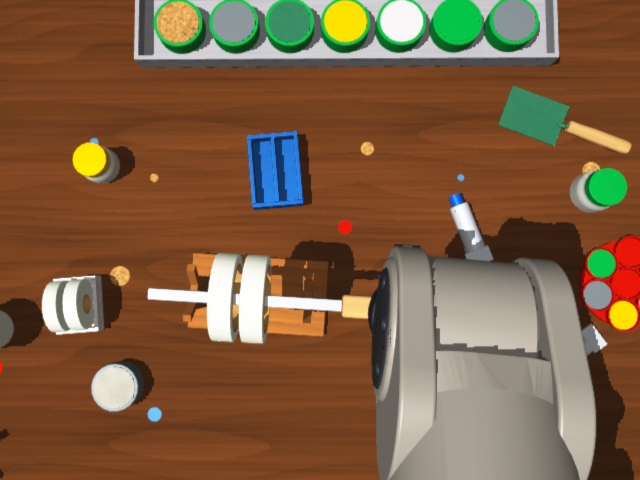

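The bar is above the stand, at the same pose as when it was lifted off, with the rolls at (225,298) and (256,299) between the forks. I lower it straight down.

```bash
python3 -m creep '[[-1,0,0,-6,0,0,0],[-1,0,0,-12,0,0,0],[-1,0,0,-14,0,0,0],[-1,0,0,-14,0,0,0],[-1,0,0,-14,0,0,0]]' 120;python3 -m creep '[[-1,0,0,-14,0,0,0],[-1,0,0,-14,0,0,0],[-1,0,0,-12,0,0,0],[-1,0,0,-8,0,0,0],[-1,0,0,-5,0,0,0]]';python3 -m creep '[[-1,0,0,-4,0,0,0],[-1,0,0,-2,0,0,0],[-1,0,0,-2,0,0,0],[-1,0,0,-1,0,0,0],[-1,0,0,0,0,0,0]]'; python3 chk.py 7
```

```text
t: 13.58
eef_pos: [0.4606, -0.04, 0.1551]
tool_rot: [-0.0, 0.73, 0.683, -0.0]
contact_force: [-0.3, -0.2, -2.5]
gripper_width: 0.257
grasp_force: 119.2
t: 14.2
eef_pos: [0.4609, -0.04, 0.1029]
tool_rot: [-0.0, 0.73, 0.683, -0.0]
contact_force: [0.4, 0.1, -1.7]
gripper_width: 0.261
grasp_force: 119.2
t: 14.82
eef_pos: [0.4609, -0.04, 0.0943]
tool_rot: [0.0, 0.73, 0.683, 0.0]
contact_force: [-0.4, -0.4, -2.1]
gripper_width: 0.259
grasp_force: 119.2
t 14.82 tcp [460.9 -40.   94.3] closing deg -3.84 z [ 1.e-04  0.e+00 -1.e+00] F [-0.4 -0.4 -2.1] M [-0.33  0.04  0.02] w 0.259 g 119.2 q [-0.53  0.38  0.58  2.2  -0.34  0.65  0.23]
top 0.065 390 axis z 0.1129 lat -0.0006
top 0.21 368 axis z 0.112 lat -0.0011
top roll s [(np.float64(0.135), 95), (np.float64(0.14), 294), (np.float64(0.145), 286), (np.float64(0.15), 286), (np.float64(0.155), 292), (np.float64(0.16), 235), (np.float64(0.17), 197), (np.float64(0.175), 286), (np.float64(0.18), 293), (np.float64(0.185), 292), (np.float64(0.19), 285), (np.float64(0.195), 165)]
scene 0.065 190 axis z 0.1123 lat 0.0016
scene 0.21 298 axis z 0.1115 lat 0.0008
scene roll s [(np.float64(0.095), 16), (np.float64(0.135), 22), (np.float64(0.14), 164), (np.float64(0.145), 183), (np.float64(0.15), 189), (np.float64(0.155), 190), (np.float64(0.16), 538), (np.float64(0.17), 59), (np.float64(0.175), 198), (np.float64(0.18), 212), (np.float64(0.185), 215), (np.float64(0.19), 220), (np.float64(0.195), 783)]
```

View pics/scene_7.png

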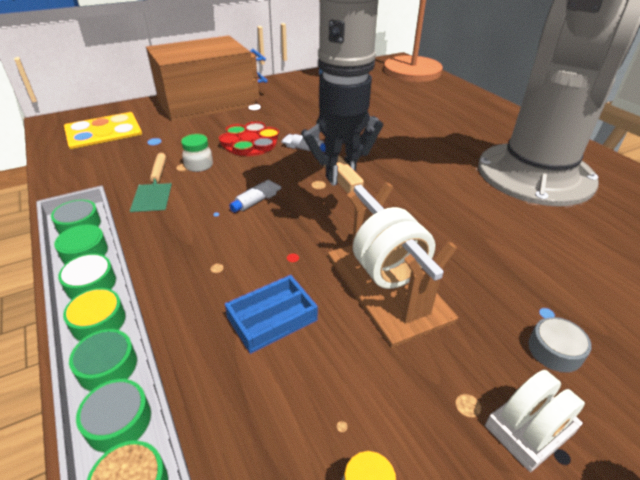

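The bar sits in both forks about 1 mm above the seats, with the rolls at (392,245) between the forks. I lower the last millimetre or so.

```bash
python3 -m creep '[[-1,0,0,-0.7,0,0,0],[-1,0,0,-0.5,0,0,0],[-1,0,0,0,0,0,0]]' 120;python3 -m creep '[[-1,0,0,-0.6,0,0,0],[-1,0,0,0,0,0,0],[-1,0,0,0,0,0,0]]' 40; python3 -c "from h import *;st()"
```

```text
t: 15.3
eef_pos: [0.4608, -0.0399, 0.0931]
tool_rot: [-0.0, 0.73, 0.683, 0.0]
contact_force: [0.1, 1.0, -1.8]
gripper_width: 0.263
grasp_force: 119.3
t: 15.68
eef_pos: [0.4609, -0.0399, 0.0925]
tool_rot: [-0.0, 0.73, 0.683, 0.0]
contact_force: [0.7, 0.8, -1.7]
gripper_width: 0.262
grasp_force: 119.3
t 15.68 tcp [460.9 -39.9  92.5] closing deg -3.84 z [ 1.e-04  1.e-04 -1.e+00] F [ 0.7  0.8 -1.7] M [-0.04  0.    0.04] w 0.262 g 119.3 q [-0.53  0.38  0.58  2.2  -0.34  0.65  0.23]
```

```bash
python3 -m creep '[[-1,0,0,-0.5,0,0,0],[-1,0,0,0,0,0,0],[-1,0,0,-0.4,0,0,0],[-1,0,0,0,0,0,0],[-1,0,0,0,0,0,0]]' 40; python3 -c "from h import *;st()"
```

```text
t: 16.3
eef_pos: [0.461, -0.04, 0.0918]
tool_rot: [0.0, 0.73, 0.683, 0.0]
contact_force: [-1.4, -0.5, 5.8]
gripper_width: 0.259
grasp_force: 120.2
t 16.3 tcp [461.  -40.   91.8] closing deg -3.85 z [ 3.e-04  2.e-04 -1.e+00] F [-1.4 -0.5  5.8] M [0.22 0.33 0.13] w 0.259 g 120.2 q [-0.52  0.38  0.58  2.2  -0.34  0.65  0.23]
```

```bash
python3 -m creep '[[-0.42,0,0,0,0,0,0],[-0.38,0,0,0,0,0,0],[-0.3,0,0,0,0,0,0],[0,0,0,0,0,0,0],[0.5,0,0,0,0,0,0]]' 40; python3 -m creep '[[1,0,0,0,0,0,0],[1,0,0,0,0,0,0],[1,0,0,0,0,0,0],[1,0,0,10,0,0,0],[1,0,0,20,0,0,0]]';python3 -m creep '[[1,0,0,30,0,0,0],[1,0,0,40,0,0,0],[1,0,0,40,0,0,0],[1,0,0,20,0,0,0],[1,0,0,0,0,0,0]]';python3 -m creep '[[1,0,-40,0,0,0,0],[1,0,-40,0,0,0,0],[1,0,-40,0,0,0,0],[1,0,0,0,0,0,0],[1,0,0,0,0,0,0]]'
sed -i 's/np.load(n+"0.npz"); im,P=f\["im"\],f\["P"\]/cloud(n); im,P=f; cv2.imwrite(f"pics\/{n}_end.png",im[...,::-1])/' m.py; python3 m.py | grep shaft
python3 -c "
from h import *;import cv2
cv2.imwrite('pics/end.png',np.hstack([cv2.imread('pics/scene_end.png')[120:380,230:550],cv2.imread('pics/top_end.png')[180:440,120:440]]))"
```

```text
t: 16.92
eef_pos: [0.4609, -0.04, 0.0916]
tool_rot: [0.0, 0.73, 0.683, -0.0]
contact_force: [-0.6, -0.3, 0.5]
gripper_width: 0.698
grasp_force: 0.0
t: 17.55
eef_pos: [0.4604, -0.0401, 0.122]
tool_rot: [-0.0, 0.731, 0.683, -0.001]
contact_force: [0.5, -0.2, 0.7]
gripper_width: 1.001
grasp_force: 0.0
t: 18.18
eef_pos: [0.4618, -0.04, 0.2533]
tool_rot: [0.001, 0.73, 0.683, 0.002]
contact_force: [0.7, 0.0, 0.8]
gripper_width: 1.004
grasp_force: 0.0
t: 18.8
eef_pos: [0.4603, -0.1595, 0.2508]
tool_rot: [-0.001, 0.73, 0.683, -0.001]
contact_force: [0.5, 0.3, 0.1]
gripper_width: 1.004
grasp_force: 0.0
top shaft 1365 c [0.4711 0.1241 0.1274] dir [ 0.049   0.9988 -0.0017] ends [0.4699 0.0992 0.1274] [0.4727 0.1577 0.1273] yaw -2.81
scene shaft 847 c [0.4763 0.1345 0.1268] dir [ 0.044   0.999  -0.0026] ends [0.4748 0.099  0.1269] [0.4774 0.1578 0.1268] yaw -2.52
```

View pics/end.png

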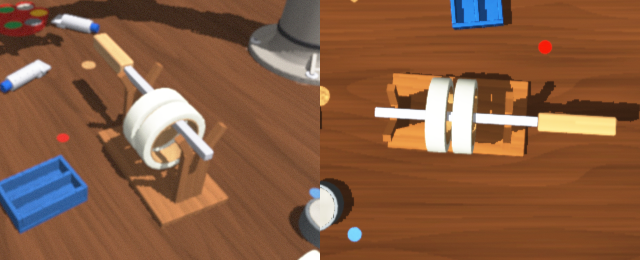

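The bar lies across both forks with both rolls hanging at (450,116) in the right half, between the forks. The gripper is clear, and the small rolls were not touched. I hand in.

```bash
python3 -c "from station import *;print(hand_in())"
```

```text
the job is handed in; nothing more can be done
None
```

The bar lies back across both forks of the stand with both big rolls hanging between them and the gripper clear; I handed the job in at about 19 s, and no verdict came back.

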